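Empty a parts bin and hold it against its backboard for fastening

ROBOT

A 6-joint arm with a two-finger parallel gripper is mounted at the origin on the work surface. World frame = base frame: x ahead of the robot, y to its left, z up, the work surface at z = 0. Lengths are in mm, angles in rad, forces in N, time in s.
With the tool pointing down it reaches from about 300 to 775 mm from the base axis. Payload 14.6 kg.
Tool frame: the origin (TCP) lies on the front face of the gripper's body, between the roots of the fingers; the fingertips stand 97 mm ahead of it and the grasp point (between the pads) lies 78 mm ahead of it; z points along the fingers, y is the line along which they close (so a half turn about z gives the same grasp; the last joint's range is limited). The gripper opens to 94 mm and grips with 3 to 60 N. Pads are 16 mm wide; open, the fingers measure 119 mm over their backs; the gripper's body (75 mm by 177 mm) begins 78 mm behind the grasp point.
Start: joints at [-1.224, 0.3, 1.521, -0, 1.321, -0.067], TCP at [221.143, -503.573, 302.646] pointing down, gripper open.
Joint ranges: [-3.03, 3.03], [-0.79, 2.21], [0.23, 2.52], [-1.04, 4.18], [0, 3.07], [-2.55, 2.55]. Speed limits (rad/s): [2.22, 2.22, 2.57, 3.14, 3.14, 3.14].

INTERFACE

Orientations are given as [roll, pitch, yaw] about the fixed x, y, z axes, in that order (R = Rz(yaw) Ry(pitch) Rx(roll)).
In Python, from cell import * gives the robot as it stands.
- The arm moves only by the tool carry_out, never from a script. Its arguments are lists of equal length, an entry for each row: "slide": the shift along the world's x, y, z scaled (see below), a list of three; "dr": the turn, a rotation vector about the world's x, y, z scaled (see below), a list of three; "gripper": the opening in per cent of the stroke, from 0 (shut) to 100 (fully open). A call has 1 to 10 rows; each row is the pose to reach, as a shift and turn from the pose commanded when the call began, turning the shorter way round; what a row does not reach only later rows make up. The controller multiplies each number of a shift by 0.25 m and each number of a turn by 360 degrees. A row lasts 1/12 s, in which the tool goes at most 41.7 mm and 7.16 degrees, less where a joint would pass 70% of its speed; a pose out of reach is approached as far as the arm can. A call with a number of a shift or a turn outside -1 to 1 is refused whole. A call with a gripper value outside its range is refused whole. The fingers move at their own pace and stop on an object; "newtons" is the grip in N (left out, the last holds). Time passes only in rows, so rows that repeat a pose let the fingers close. It gives the time, the measured TCP pose, the force, the opening and the grip force at its end, in the units of the state.
- read_state(): the state, without advancing time (a new reading comes with each control period).
- camera(name): name is "scene" or "side" or "wrist"; returns the picture (420x560x3 uint8, red, green, blue); there is no depth.
- camera_model(name): a dict with "vfov" (degrees; the focal length in pixels is half the picture's height over the tangent of half this angle, whatever the lens; pixels are square), "cx", "cy" (the principal point, pixels), "k1" (the pictures are not rectified: a ray, as slopes to the right and down, at radius r is drawn at 1 + k1 r^2 times it, then the intrinsics apply), "R" (3x3) and "t" (3): a world point X has camera coordinates R X + t. Camera axes: x right, y down, z forward; pixel columns grow to the right and rows downward; lengths in mm; the calibration is good to about 2 mm. A picture is of the moment at which its call begins: read the wrist's pose just before it. camera_model takes no time and is no camera call; for the wrist camera it gives the pose at the moment of the call.
- sign_off(): hands the job in; it is judged then, once.
The state is a dict: "clock": time; "joints": joint angles; "qd": joint speeds; "effort": joint torques, N m; "eef_pos": TCP position; "eef_rot": TCP orientation; "wrist_force": force on the tool from outside, world axes, zero at the start; "moment": the same for the moment, N m; "finger_gap": finger opening in mm; "finger_force": force on a finger pad.
Only numpy, scipy, OpenCV 4.12 (cv2) and the standard library are available. Lean on these libraries where they do the work, as an engineer would, in place of code of your own. Each camera call takes 0.05 s, during which the arm holds its last target. There are 200 camera calls.

TASK

Tip the blue parts bin over the grey tray so that all four orange feet end up in the tray, then stand the empty bin upright on the bench in front of the spring-backed wooden board, its flat back towards the board and centred between the two white marks. Press its back squarely against the board with a steady push of about 10 N (never above 20 N) for a colleague who will screw it on, and finish while still holding it pressed there. Do not disturb the tape roll, the glue bottle or the stapler.

Things in the scene. Friction and masses are not known exactly. Their poses are not given: they have to be found in the camera images.
- bin: Loose rigid blue parts bin, about 130 g, 100 (x) x 56 (y) x 55 mm high, walls and floor 4 thick. Origin: centre of its underside; z up. Flat upright back at x = +50; open front at -x, where the floor ramps up 24 deg to a lip 11 high. Side walls (outer faces y = +-28) 55 high from x = -25 to 50, 30 high ahead of that; grip across them from above. Drains over the lip when tipped front-down 70 deg
- bin_lip (a point): middle of the bin's front lip, its pouring edge (x = -50, z = 11 in the bin's frame)
- bin_back (a point): point in the middle of the outer face of the bin's back, 30 mm above its underside (x = +50)
- tray: Fixed grey plastic tray, 180 (x) x 200 (y) x 35 high mm, walls and floor 4 thick, open on top. Origin: centre of its underside, on the bench
- stand: Fixed aluminium stand carrying the sprung wooden board. Origin: on the bench below the middle of the board's face at rest. Its level x axis points from the free space in front into the board (the push direction), y along the board, z up. The stand is 70 high, 130 wide, from 56 to 123 mm behind the origin
- board_face (a point): middle of the wooden board's front face, 30 mm above the bench, moving with the board; axes as the stand's. Board: 130 wide (y), 12 thick, from 4 to 64 mm above the bench; two white marks on its top edge, 28 mm either side of the middle, as wide apart as the bin
- board (a joint): how far the board is pushed back into its springs (m): 0 at rest, at most 0.030. The springs give 1 mm per newton (1000 N/m, no preload), so 10 N is 0.010; it slides back out when released
- foot0: Loose orange plastic screw-on furniture foot, a cylinder 20 mm across and 15 high, 12 g; starts standing on the bin's floor. Origin: its centre
- foot1: Loose orange plastic screw-on furniture foot, a cylinder 20 mm across and 15 high, 12 g; starts standing on the bin's floor. Origin: its centre
- foot2: Loose orange plastic screw-on furniture foot, a cylinder 20 mm across and 15 high, 12 g; starts standing on the bin's floor. Origin: its centre
- foot3: Loose orange plastic screw-on furniture foot, a cylinder 20 mm across and 15 high, 12 g; starts standing on the bin's floor. Origin: its centre
- tape: Bystander: yellow tape roll lying flat on the bench, 90 mm across, 24 high; origin at the centre of its underside
- glue: Bystander: white glue bottle with blue cap, 32 mm across, 85 high, standing; origin at the centre of its underside
- stapler: Bystander: black and red stapler, 125 long (x) x 32 x about 45 high mm; origin at the centre of its underside
There are look-alikes about, which are no part of the job. Of the things that look like the bin, the smaller one is meant.

How it is judged (in metres and radians):
On the way, in this order (a step that is already met when the one before it is completed fails the run):
1. the bin is lifted and tipped over the tray (angle between bin's own z axis and vertical above 0.5 rad and height (world z) of bin_lip above 0.02 m and x of bin_lip in the frame of tray between -0.09 and 0.09 m and y of bin_lip in the frame of tray between -0.1 and 0.1 m), for 0.05 s.
2. all four orange feet lie in the tray (x of foot0 in the frame of tray between -0.09 and 0.09 m and y of foot0 in the frame of tray between -0.1 and 0.1 m and z of foot0 in the frame of tray between 0 and 0.045 m and x of foot1 in the frame of tray between -0.09 and 0.09 m and y of foot1 in the frame of tray between -0.1 and 0.1 m and z of foot1 in the frame of tray between 0 and 0.045 m and x of foot2 in the frame of tray between -0.09 and 0.09 m and y of foot2 in the frame of tray between -0.1 and 0.1 m and z of foot2 in the frame of tray between 0 and 0.045 m and x of foot3 in the frame of tray between -0.09 and 0.09 m and y of foot3 in the frame of tray between -0.1 and 0.1 m and z of foot3 in the frame of tray between 0 and 0.045 m), for 0.2 s.
3. the bin is upright on the bench and pressed squarely against the middle of the board with 6 to 14 N (contact force between bin and stand between 6 and 14 N and angle between bin's own z axis and vertical below 0.12 rad and height (world z) of bin below 0.007 m and angle between the x axis of bin and the x axis of board_face, either way round below 0.12 rad and y of bin_back in the frame of board_face between -0.012 and 0.012 m and x of bin_back in the frame of board_face between -0.006 and 0.006 m and contact force between the fingers and bin above 2 N), for 0.3 s.
At the end, for the whole second after the job is handed in: Four feet at rest in the tray; bin upright (0.12 rad), underside within 7 mm of the bench, back on the board (6 mm), square (0.12 rad) and centred (12 mm), pushing it with 6 to 14 N through the last second, the fingers still holding the bin (over 2 N) (all of step 2 and all of step 3 and linear speed of bin below 0.02 m/s and linear speed of each of foot0, foot1, foot2, foot3 below 0.05 m/s); the arm keeps its last pose, push and grip.
It fails at once if the board is pushed with more than 20 N (contact force between bin and stand above 20 N).
It fails at once if the tape is disturbed (moved more than 20 mm) (distance of tape from where it was at the start of the episode above 0.02 m).
It fails at once if the glue is disturbed (moved more than 20 mm) (distance of glue from where it was at the start of the episode above 0.02 m).
It fails at once if the stapler is disturbed (moved more than 20 mm) (distance of stapler from where it was at the start of the episode above 0.02 m).
It also fails if it takes over 64 s, if anything falls off the work surface, if the arm or the gripper's body presses on something with over 40 N, if the wrist force passes 120 N, or if a joint passes its speed limit or range.

## Working session

There is one attempt and no reset: what is moved stays moved. The work goes in short steps, Python scripts to look and compute and a tool call to move; the robot and the scene stay as the last step left them, time stands still between calls to the robot, and variables do not carry over. Pictures are saved under pics/ and viewed, at most 10 in all, crops included, and the job is handed in when it is done.

Besides the shell and the picture viewer there is one more tool, called by a JSON object that holds its "op" and its "data", one argument or row to a line. carry_out: Moves the arm, as the interface text tells. Its arguments: {"type":"object","properties":{"slide":{"type":"array","items":{"type":"array","items":{"type":"number","minimum":-1,"maximum":1}}},"dr":{"type":"array","items":{"type":"array","items":{"type":"number","minimum":-1,"maximum":1}}},"gripper":{"type":"array","items":{"type":"number"}},"newtons":{"type":"number"}},"required":["slide","dr","gripper"]}

```bash
mkdir -p pics; ls; python3 - <<'E'
from cell import *
import cv2
for n in ("scene","side"):
    im=camera(n); cv2.imwrite(f"pics/{n}0.png",im[:,:,::-1]); m=camera_model(n); print(n,m)
print(read_state())
E
```

```text
pics
scene {'vfov': 48.56581443761613, 'cx': 272.6777889954285, 'cy': 207.46246287681598, 'k1': -0.11576218616666353, 'R': array([[ 0.47862604,  0.87781181, -0.01906662],
       [ 0.68886178, -0.38888875, -0.61174748],
       [-0.54441396,  0.27966401, -0.79082329]]), 't': array([-271.47693819, -347.93680163, 1732.16817244])}
side {'vfov': 44.04006449921905, 'cx': 278.1755596331468, 'cy': 211.08400366820413, 'k1': -0.09769122708071516, 'R': array([[-0.81973397, -0.57263115, -0.0113927 ],
       [-0.41277391,  0.60445082, -0.68136401],
       [ 0.39705658, -0.55383461, -0.73185606]]), 't': array([ 480.99290739,  284.1089263 , 1168.97907829])}
{'clock': 0.1, 'joints': array([-1.22362358e+00,  3.00393737e-01,  1.52151908e+00,  1.29456963e-06,
        1.32070507e+00, -6.65663210e-02]), 'qd': array([-0.00050702, -0.00086721, -0.00052732, -0.00061225,  0.00011533,
       -0.00035511]), 'effort': array([ 1.36530463e-03, -5.32644975e+01, -3.53284407e+01,  7.09627778e-02,
        2.34727882e-02, -2.46605919e-05]), 'eef_pos': array([ 221.08713527, -503.45700432,  302.15494266]), 'eef_rot': array([-3.14056977e+00, -6.94469819e-05,  4.13738707e-01]), 'wrist_force': array([-0.56209196,  0.17103665, -0.50962828]), 'moment': array([-0.01498546, -0.03458882, -0.03170098]), 'finger_force': 0.0, 'finger_gap': 93.6664419841864}
```

View pics/scene0.png

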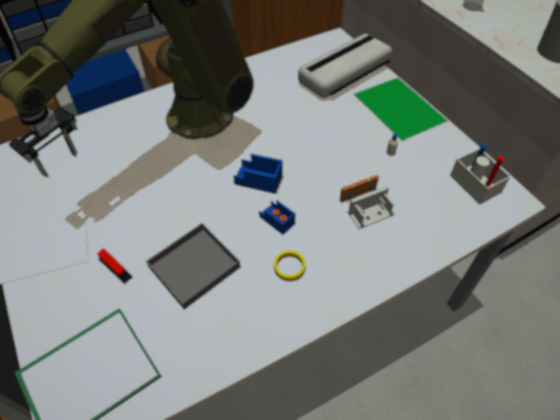

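View pics/side0.png

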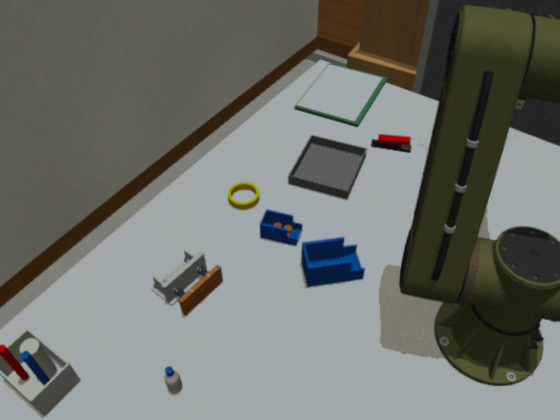

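Scene: small bin at (278,216) with the orange feet, tray centre (193,264), board (360,188) in front of the stand, tape (290,265), glue (392,145), stapler (114,264). In the side view, the small bin is at (281,228), the board at (201,289) and the tray at (328,166). I'll enlarge the bin and the board.

```bash
python3 - <<'E'
import cv2,numpy as np
a=cv2.imread("pics/scene0.png");b=cv2.imread("pics/side0.png")
def c(im,x,y,w,h,f): return cv2.resize(im[y:y+h,x:x+w],(w*f,h*f),interpolation=cv2.INTER_CUBIC)
# each tile 400x300: 50x37 at 8x -> bin ; 80x60 at 5x -> board
t=[c(a,253,197,50,37,8),c(a,330,170,80,60,5),c(b,256,208,50,37,8),c(b,148,248,80,60,5)]
t=[cv2.copyMakeBorder(i,0,300-i.shape[0],0,400-i.shape[1],cv2.BORDER_CONSTANT) for i in t]
cv2.imwrite("pics/crops.png",np.vstack([np.hstack(t[:2]),np.hstack(t[2:])]))
E
```

```text
(no output)
```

View pics/crops.png

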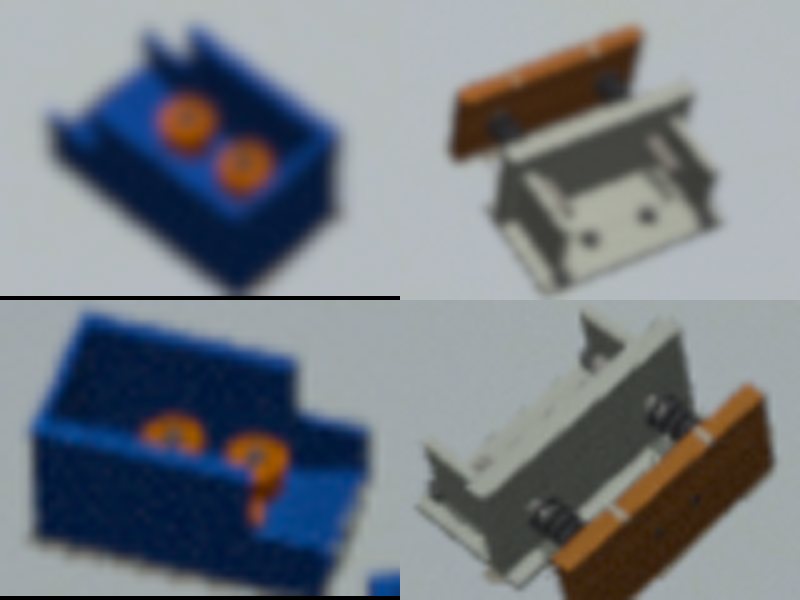

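Crops: the bin's front lip is at upper left in the scene view and its back at lower right. The back top corners are at crop (338,135) and (236,213) in the scene tile, and (88,318) and (40,425) in the side tile. The board marks are at (517,78)/(594,47) in the scene tile and (620,512)/(703,435) in the side tile. Next I'll fit the poses.

```bash
cat > h.py <<'E'
import numpy as np, cv2
from scipy.optimize import least_squares
from scipy.spatial.transform import Rotation as Ro
from cell import *
def proj(m,X):
    X=np.atleast_2d(X)@m["R"].T+m["t"]; s=X[:,:2]/X[:,2:]
    s=s*(1+m["k1"]*(s**2).sum(1,keepdims=True)); f=210/np.tan(np.radians(m["vfov"]/2))
    return s*f+[m["cx"],m["cy"]]
def place(p,P):
    P=np.atleast_2d(P).astype(float); c,s=np.cos(p[2]),np.sin(p[2])
    return np.c_[p[0]+c*P[:,0]-s*P[:,1],p[1]+s*P[:,0]+c*P[:,1],P[:,2]]
def fit(obs,p0):  # obs: list (model, pts, pix)
    g=lambda p: np.concatenate([(proj(m,place(p,P))-q).ravel() for m,P,q in obs])
    r=least_squares(g,p0,loss="soft_l1"); return r.x,np.sqrt(np.mean(r.fun**2)),r.fun.reshape(-1,2)
def cr(uv,u0,v0,f,x,y): return (np.array(uv,float)-[u0,v0]+.5)/f-.5+[x,y]
E
python3 - <<'E'
from h import *
S,D=camera_model("scene"),camera_model("side")
best=lambda obs,c: min((fit(obs,[*c,y]) for y in np.arange(-3,3,.75)),key=lambda r:r[1])
def show(n,r): print(n,r[0].round(3),round(r[1],2)); print(r[2].round(1).tolist())
# bin
ps=[[50,28,55],[50,-28,55]]
obsS=cr([(338,135),(236,213),(195,30),(240,290),(336,215)],0,0,8,253,197)
obsD=cr([(88,318),(40,425),(295,360),(250,475),(40,540),(325,592)],0,300,8,256,208)
# looking down, front up-left in scene; try both mirror assignments
for k in (1,-1):
    PS=[[50,28*k,55],[50,-28*k,55],[-25,28*k,55],[50,-28*k,0],[50,28*k,0]]
    PD=[[50,-28*k,55],[50,28*k,55],[-25,-28*k,55],[-25,28*k,55],[50,28*k,0],[-50,28*k,0]]
    PD2=[[50,28*k,55],[50,-28*k,55],[-25,28*k,55],[-25,-28*k,55],[50,-28*k,0],[-50,-28*k,0]]
    for q in (PD,PD2): show("bin",best([(S,PS,obsS),(D,q,obsD)],(500,0)))
mS=cr([(517,78),(594,47),(463,92),(632,28)],400,0,5,330,170)
mD=cr([(620,512),(703,435),(570,572),(770,398),(773,465)],400,300,5,148,248)
for k in (1,-1):
    PS=[[6,-28*k,64],[6,28*k,64],[0,-65*k,64],[0,65*k,64]]
    PD=[[6,28*k,64],[6,-28*k,64],[0,65*k,64],[0,-65*k,64],[0,-65*k,4]]
    PD2=[[6,-28*k,64],[6,28*k,64],[0,-65*k,64],[0,65*k,64],[0,65*k,4]]
    for q in (PD,PD2): show("board",best([(S,PS,mS),(D,q,mD)],(500,0)))
tS=np.array([(202,226),(239,263),(186,304),(148,265)]);tD=np.array([(313,138),(366,152),(348,195),(290,184)])
for m,t in((S,tS),(D,tD)):
    for dx,dy in((90,100),(100,90)):
        P=[[dx,dy,35],[dx,-dy,35],[-dx,-dy,35],[-dx,dy,35]]
        show("tray",min((best([(m,Q,t)],(500,-300)) for Q in (P,P[::-1])),key=lambda r:r[1]))
pt=lambda m,q,z: least_squares(lambda p: (proj(m,[p[0],p[1],z])-q).ravel(),[500,0]).x.round()
print("tape",pt(S,(290,265),12),pt(D,(244,195),12)," glue",pt(S,(392,146),40),pt(D,(172,378),40)," stapler",pt(S,(114,264),22),pt(D,(392,143),22), "bigbin",pt(S,(262,173),30),pt(D,(332,262),30))
E
```

```text
bin [5.66112e+02 1.46980e+01 3.05000e-01] 0.88
[[0.5, -1.4], [0.2, 0.1], [-0.0, -1.8], [-0.2, 1.2], [0.4, -0.5], [-0.3, -1.9], [-1.1, -0.1], [1.1, -1.1], [0.5, 0.0], [-0.3, -0.7], [0.3, 1.3]]
bin [5.68903e+02 1.41590e+01 3.56000e-01] 8.41
[[1.0, -1.4], [1.5, 0.6], [-0.4, -1.1], [1.0, 1.7], [0.9, -0.5], [-7.6, 13.5], [4.2, -15.3], [-5.2, 13.5], [5.5, -16.5], [4.8, -15.8], [5.0, -15.6]]
bin [553.893  31.253   0.91 ] 12.23
[[-0.2, -0.7], [15.0, -25.1], [-7.3, 9.5], [14.1, -23.6], [-0.2, 0.2], [-0.8, 28.2], [-0.8, -1.0], [1.7, 16.0], [0.6, -13.8], [-0.1, -1.6], [-0.0, -16.8]]
bin [564.868  17.334  -5.973] 7.69
[[-11.8, 9.1], [13.8, -11.9], [-12.4, 8.4], [12.9, -10.6], [-11.6, 9.9], [-0.5, -1.0], [-1.3, 0.8], [0.9, -0.3], [0.4, 0.8], [-0.5, 0.2], [0.2, 2.1]]
board [ 600.81   289.466 -138.293] 0.92
[[-0.2, -1.1], [-0.2, -0.9], [-0.8, -1.3], [1.1, -2.2], [-0.4, -0.2], [-0.3, -0.4], [-0.1, -0.2], [-1.1, -1.6], [0.6, -0.3]]
board [ 605.477  290.251 -154.075] 13.82
[[14.7, -8.4], [-16.8, 2.8], [36.8, -13.1], [-34.3, 11.4], [0.7, 1.4], [2.2, 2.1], [-3.3, -2.2], [-1.4, -1.2], [0.3, 0.0]]
board [607.751 289.011  53.299] 1.73
[[-1.2, -2.6], [-0.8, -1.7], [-0.2, -0.4], [2.8, -0.1], [0.6, 0.7], [1.6, 1.1], [-3.1, -2.5], [-2.4, -2.4], [-0.6, -1.1]]
board [599.366 290.202 -94.33 ] 13.65
[[15.2, -7.3], [-15.8, 4.6], [35.1, -15.1], [-34.9, 10.9], [-0.3, 0.1], [0.2, 0.2], [-0.2, 0.0], [-0.5, -0.9], [1.2, 0.4]]
tray [ 601.687 -272.555  146.287] 3.85
[[-2.9, -3.5], [1.2, 3.6], [0.5, 0.9], [-0.4, -9.0]]
tray [ 610.776 -272.816  146.345] 1.86
[[0.3, -1.3], [3.3, -0.7], [-0.6, 3.6], [-1.1, 0.1]]
tray [ 586.352 -253.645   -1.371] 4.67
[[-5.9, 0.5], [3.5, 3.1], [2.9, -0.5], [-5.7, -8.8]]
tray [ 581.663 -253.979  155.743] 1.9
[[-1.8, 0.2], [1.8, -0.2], [1.4, 1.0], [-1.7, -4.0]]
tape [733. -34.] [729. -34.]  glue [515. 488.] [508. 498.]  stapler [ 491. -476.] [ 481. -467.] bigbin [400.  53.] [395.  42.]
```

Fits: bin ≈ (566, 15, yaw 0.305), board face ≈ (601, 289, yaw −0.063), tray ≈ (596, −263, yaw about 0.24). I'll start towards the bin and add a 20° sideways tilt to check the wrist's (j4) tilting direction for the pour.

{"op": "carry_out", "data": {
  "slide": [
    [0.07,0.1,0],
    [0.14,0.2,0],
    [0.21,0.3,0],
    [0.28,0.4,0],
    [0.35,0.5,0],
    [0.42,0.6,0],
    [0.49,0.7,0],
    [0.56,0.8,0],
    [0.63,0.9,0],
    [0.68,1.0,0]
  ],
  "dr": [
    [0.004,-0.003,0],
    [0.009,-0.006,0],
    [0.014,-0.009,0],
    [0.019,-0.012,0],
    [0.024,-0.015,0],
    [0.028,-0.018,0],
    [0.033,-0.021,0],
    [0.038,-0.024,0],
    [0.042,-0.027,0],
    [0.047,-0.03,0]
  ],
  "gripper": [100,100,100,100,100,100,100,100,100,100],
  "newtons": 25
}}

```text
clock: 0.93
eef_pos: [392.0, -252.2, 302.5]
eef_rot: [-2.94, -0.291, 0.384]
wrist_force: [0.2, 0.8, 0.2]
finger_gap: 94.0
finger_force: 0.0
```

```bash
python3 - <<'E'
from cell import *
s=read_state(); print(s["joints"].round(3),s["eef_pos"].round(1),s["eef_rot"].round(3))
E
```

```text
[-0.777  0.131  1.752  0.353  1.349  0.286] [ 392.  -252.2  302.5] [-2.94  -0.291  0.384]
```

{"op": "carry_out", "data": {
  "slide": [
    [0.07,0.1,-0.01],
    [0.14,0.2,-0.02],
    [0.21,0.3,-0.04],
    [0.28,0.4,-0.06],
    [0.35,0.5,-0.08],
    [0.42,0.6,-0.1],
    [0.49,0.7,-0.13],
    [0.56,0.8,-0.16],
    [0.63,0.9,-0.19],
    [0.7,1.0,-0.2]
  ],
  "dr": [
    [-0.004,0.003,0],
    [-0.009,0.006,0],
    [-0.014,0.009,0],
    [-0.019,0.012,0],
    [-0.024,0.015,0],
    [-0.028,0.018,0],
    [-0.033,0.021,0],
    [-0.038,0.024,0],
    [-0.042,0.027,0],
    [-0.047,0.03,0]
  ],
  "gripper": [100,100,100,100,100,100,100,100,100,100]
}}

```text
clock: 1.77
eef_pos: [566.4, -2.1, 251.3]
eef_rot: [3.141, 0.003, 0.414]
wrist_force: [-0.9, -1.4, 0.3]
finger_gap: 93.8
finger_force: 0.0
```

{"op": "carry_out", "data": {
  "slide": [
    [0.02,0.04,-0.02],
    [0.04,0.07,-0.04],
    [0.045,0.09,-0.05],
    [0.045,0.09,-0.05]
  ],
  "dr": [
    [0,0,-0.006],
    [0,0,-0.012],
    [0,0,-0.017],
    [0,0,-0.017]
  ],
  "gripper": [100,100,100,100]
}}

```text
clock: 2.1
eef_pos: [577.3, 19.9, 239.0]
eef_rot: [-3.141, 0.002, 0.307]
wrist_force: [-0.8, 0.6, -0.2]
finger_gap: 93.8
finger_force: 0.0
```

```bash
python3 - <<'E'
from h import *
s=read_state(); m=camera_model("wrist"); im=camera("wrist"); cv2.imwrite("pics/w1.png",im[:,:,::-1])
np.savez("w1.npz",**m)
print(s["joints"].round(3),s["eef_pos"].round(1),s["eef_rot"].round(3))
print(proj(m,place([566,15,.305],[[50,28,55],[50,-28,55],[-25,28,55],[-25,-28,55],[12,0,55],[-50,28,30],[-50,-28,30]])).round().tolist())
E
```

```text
[-0.029  0.419  1.513  0.     1.212  1.235] [577.3  19.9 239. ] [-3.141e+00  2.000e-03  3.070e-01]
[[249.0, 173.0], [316.0, 173.0], [251.0, 256.0], [313.0, 256.0], [282.0, 217.0], [254.0, 269.0], [310.0, 269.0]]
```

View pics/w1.png

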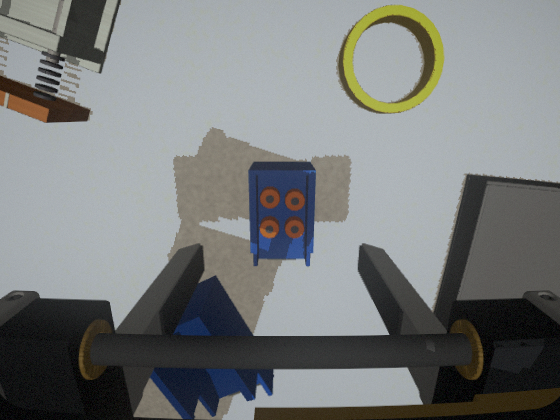

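The wrist view shows the bin squarely between the fingers: sides at columns 249 and 315, exactly as predicted, with all four feet inside. Next: descend and grip.

{"op": "carry_out", "data": {
  "slide": [
    [0,0,-0.06],
    [0,0,-0.12],
    [0,0,-0.18],
    [0,0,-0.24],
    [0,0,-0.3],
    [0,0,-0.36],
    [0,0,-0.42],
    [0,0,-0.46],
    [0,0,-0.49],
    [0,0,-0.5]
  ],
  "dr": [
    [0,0,0],
    [0,0,0],
    [0,0,0],
    [0,0,0],
    [0,0,0],
    [0,0,0],
    [0,0,0],
    [0,0,0],
    [0,0,0],
    [0,0,0]
  ],
  "gripper": [100,100,100,100,100,100,100,100,100,100]
}}

```text
clock: 2.98
eef_pos: [577.1, 18.6, 114.3]
eef_rot: [-3.141, 0.001, 0.307]
wrist_force: [0.4, 0.5, 0.1]
finger_gap: 94.1
finger_force: 0.0
```

{"op": "carry_out", "data": {
  "slide": [
    [0,0,0],
    [0,0,0],
    [0,0,0],
    [0,0,0],
    [0,0,0],
    [0,0,0],
    [0,0,0],
    [0,0,0]
  ],
  "dr": [
    [0,0,0],
    [0,0,0],
    [0,0,0],
    [0,0,0],
    [0,0,0],
    [0,0,0],
    [0,0,0],
    [0,0,0]
  ],
  "gripper": [70,62,55,50,45,45,45,45],
  "newtons": 30
}}

```text
clock: 3.65
eef_pos: [577.5, 18.9, 115.4]
eef_rot: [3.141, -0.0, 0.307]
wrist_force: [-1.5, 0.2, 2.5]
finger_gap: 55.6
finger_force: 30.0
```

{"op": "carry_out", "data": {
  "slide": [
    [0,0,0.02],
    [0,0,0.06],
    [0,0,0.11],
    [0,0,0.17],
    [0,0,0.23],
    [0,-0.01,0.29],
    [0,-0.02,0.34],
    [0,-0.04,0.38],
    [0,-0.06,0.4],
    [0,-0.08,0.4]
  ],
  "dr": [
    [0,0,0],
    [0,0,0],
    [0,0,0],
    [0,0,0],
    [0,0,0],
    [0,0,0],
    [0,0,0],
    [0,0,0],
    [0,0,0],
    [0,0,0]
  ],
  "gripper": [45,45,45,45,45,45,45,45,45,45]
}}

```text
clock: 4.48
eef_pos: [577.6, -1.7, 216.4]
eef_rot: [3.141, -0.002, 0.307]
wrist_force: [-0.7, 0.1, -1.8]
finger_gap: 55.6
finger_force: 30.0
```

{"op": "carry_out", "data": {
  "slide": [
    [0.01,-0.05,0],
    [0.02,-0.13,0],
    [0.03,-0.24,0],
    [0.045,-0.36,0],
    [0.06,-0.5,0],
    [0.07,-0.64,0],
    [0.085,-0.76,0],
    [0.095,-0.87,0],
    [0.105,-0.94,0],
    [0.11,-0.98,0]
  ],
  "dr": [
    [0,0,0.006],
    [0,0,0.018],
    [0,0,0.032],
    [0,0,0.05],
    [0,0,0.068],
    [0,0,0.086],
    [0,0,0.104],
    [0,0,0.118],
    [0,0,0.13],
    [0,0,0.136]
  ],
  "gripper": [45,45,45,45,45,45,45,45,45,45]
}}

```text
clock: 5.32
eef_pos: [604.3, -248.9, 213.8]
eef_rot: [-3.14, 0.0, 1.164]
wrist_force: [-0.1, 1.2, -2.6]
finger_gap: 56.1
finger_force: 30.0
```

```bash
python3 - <<'E'
from h import *
s=read_state(); print(s["joints"].round(3),s["eef_pos"].round(1),s["eef_rot"].round(3),s["finger_force"],s["finger_gap"])
a=camera("scene");b=camera("side")
def c(im,x,y,w,h,f): return cv2.resize(im[y:y+h,x:x+w,::-1],(w*f,h*f),interpolation=cv2.INTER_CUBIC)
cv2.imwrite("pics/s2.png",np.hstack([c(a,130,180,130,140,3),c(b,260,90,130,140,3)]))
S,D=camera_model("scene"),camera_model("side")
for p in ([596,-263,.24],[606,-270,.26],[586,-256,.24]):
  for m,o in((S,(130,180,0)),(D,(260,90,390))): print(((proj(m,place(p,[[90,100,35],[90,-100,35],[-90,-100,35],[-90,100,35]]))-o[:2])*3+[o[2],0]).round().tolist())
E
```

```text
[-0.447  0.607  1.29  -0.     1.246 -0.039] [ 604.3 -248.9  213.8] [-3.14   0.     1.164] 29.996243119239807 56.14246699878042
[[339.0, 233.0], [167.0, 364.0], [56.0, 236.0], [223.0, 120.0]]
[[468.0, 259.0], [536.0, 135.0], [705.0, 175.0], [650.0, 306.0]]
[[337.0, 242.0], [167.0, 377.0], [52.0, 250.0], [218.0, 130.0]]
[[465.0, 253.0], [529.0, 129.0], [698.0, 166.0], [647.0, 297.0]]
[[341.0, 222.0], [170.0, 352.0], [59.0, 226.0], [225.0, 110.0]]
[[473.0, 267.0], [540.0, 142.0], [710.0, 182.0], [656.0, 315.0]]
```

View pics/s2.png

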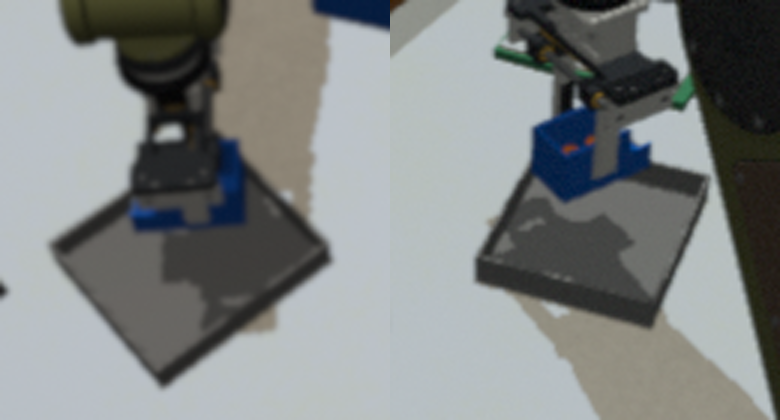

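The bin is over the tray (rim corners in the scene crop at about (55,240), (163,375) and (328,245)), with the feet inside. I'll tip it front-down about the grasp point.

{"op": "carry_out", "data": {
  "slide": [
    [-0.0075,-0.0175,-0.003],
    [-0.015,-0.035,-0.006],
    [-0.0225,-0.052,-0.011],
    [-0.03,-0.069,-0.017],
    [-0.037,-0.086,-0.024],
    [-0.044,-0.1025,-0.033],
    [-0.051,-0.119,-0.042],
    [-0.058,-0.134,-0.0525],
    [-0.0645,-0.15,-0.064],
    [-0.071,-0.164,-0.0765]
  ],
  "dr": [
    [0.009,-0.004,0],
    [0.018,-0.008,0],
    [0.027,-0.0115,0],
    [0.0357,-0.0154,0],
    [0.0446,-0.0192,0],
    [0.0535,-0.023,0],
    [0.0624,-0.027,0],
    [0.0714,-0.031,0],
    [0.08,-0.0346,0],
    [0.0892,-0.0385,0]
  ],
  "gripper": [45,45,45,45,45,45,45,45,45,45]
}}

```text
clock: 6.25
eef_pos: [587.0, -286.5, 195.6]
eef_rot: [-3.138, -0.613, 1.159]
wrist_force: [-0.1, 0.2, -1.9]
finger_gap: 55.6
finger_force: 30.0
```

{"op": "carry_out", "data": {
  "slide": [
    [-0.006,-0.014,-0.013],
    [-0.012,-0.027,-0.028],
    [-0.017,-0.04,-0.043],
    [-0.022,-0.052,-0.059],
    [-0.027,-0.063,-0.0755],
    [-0.0315,-0.073,-0.093],
    [-0.0355,-0.0825,-0.111],
    [-0.039,-0.091,-0.13],
    [-0.042,-0.098,-0.149],
    [-0.045,-0.105,-0.169]
  ],
  "dr": [
    [0.009,-0.004,0],
    [0.018,-0.008,0],
    [0.027,-0.0115,0],
    [0.0357,-0.0154,0],
    [0.0446,-0.0192,0],
    [0.0535,-0.023,0],
    [0.0624,-0.027,0],
    [0.0714,-0.031,0],
    [0.08,-0.0346,0],
    [0.0892,-0.0385,0]
  ],
  "gripper": [45,45,45,45,45,45,45,45,45,45]
}}

```text
clock: 7.08
eef_pos: [575.9, -312.7, 153.3]
eef_rot: [-3.128, -1.223, 1.15]
wrist_force: [-0.7, 0.9, -1.1]
finger_gap: 55.8
finger_force: 30.0
```

{"op": "carry_out", "data": {
  "slide": [
    [0,0,0],
    [0,0,0],
    [0,0,0],
    [0,0,0],
    [0,0,0]
  ],
  "dr": [
    [0.009,-0.004,0],
    [0.009,-0.004,0],
    [0.009,-0.004,0],
    [0.009,-0.004,0],
    [0.009,-0.004,0]
  ],
  "gripper": [45,45,45,45,45]
}}

```text
clock: 7.5
eef_pos: [576.2, -313.0, 154.4]
eef_rot: [-3.139, -1.281, 1.161]
wrist_force: [-0.0, -0.2, -1.9]
finger_gap: 55.8
finger_force: 30.0
```

```bash
python3 - <<'E'
from h import *
s=read_state(); print(s["joints"].round(3),s["eef_pos"].round(1),s["eef_rot"].round(3),s["finger_force"],s["finger_gap"])
R=Ro.from_euler("xyz",s["eef_rot"]).as_matrix(); print("grasp pt",(s["eef_pos"]+78*R[:,2]).round(1),"toolz",R[:,2].round(3))
a=camera("scene");b=camera("side")
def c(im,x,y,w,h,f): return cv2.resize(im[y:y+h,x:x+w,::-1],(w*f,h*f),interpolation=cv2.INTER_CUBIC)
cv2.imwrite("pics/s3.png",np.hstack([c(a,130,180,130,140,3),c(b,260,90,130,140,3)]))
E
```

```text
[-0.793  0.913  1.23   1.115  1.719 -0.663] [ 576.2 -313.   154.4] [-3.139 -1.281  1.161] 29.996855556964874 55.82416050209844
grasp pt [ 605.8 -244.4  132.1] toolz [ 0.38   0.88  -0.286]
```

View pics/s3.png

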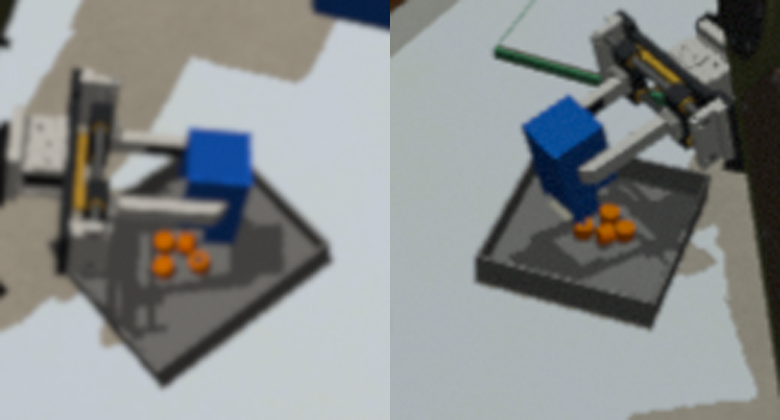

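All four feet are in the tray: four orange discs at about (165,240)–(200,262) in the left crop and (585–625, 213–235) in the right crop. I'll untilt and rise, then carry the bin to the board.

{"op": "carry_out", "data": {
  "slide": [
    [0.01,0.04,0.06],
    [0.02,0.08,0.12],
    [0.03,0.12,0.18],
    [0.04,0.16,0.23],
    [0.05,0.2,0.28],
    [0.06,0.24,0.32],
    [0.07,0.28,0.35],
    [0.08,0.32,0.37],
    [0.09,0.36,0.39],
    [0.1,0.4,0.4]
  ],
  "dr": [
    [-0.01,0.004,0],
    [-0.025,0.011,0],
    [-0.042,0.018,0],
    [-0.06,0.026,0],
    [-0.078,0.034,0],
    [-0.096,0.0415,0],
    [-0.114,0.049,0],
    [-0.132,0.057,0],
    [-0.15,0.065,0],
    [-0.1655,0.0715,0]
  ],
  "gripper": [45,45,45,45,45,45,45,45,45,45]
}}

```text
clock: 8.43
eef_pos: [601.3, -212.7, 255.9]
eef_rot: [3.138, -0.144, 1.162]
wrist_force: [0.2, -0.2, -1.5]
finger_gap: 55.9
finger_force: 30.0
```

{"op": "carry_out", "data": {
  "slide": [
    [-0.005,0.05,0],
    [-0.01,0.12,0],
    [-0.02,0.2,0],
    [-0.03,0.28,0],
    [-0.04,0.37,0],
    [-0.05,0.46,0],
    [-0.06,0.54,0],
    [-0.07,0.61,0],
    [-0.08,0.66,0],
    [-0.08,0.7,0]
  ],
  "dr": [
    [-0.004,0.002,0],
    [-0.008,0.0035,0],
    [-0.012,0.005,0],
    [-0.016,0.007,0],
    [-0.02,0.0085,0],
    [-0.0219,0.0095,0],
    [-0.0219,0.0095,0],
    [-0.0219,0.0095,0],
    [-0.0219,0.0095,0],
    [-0.0219,0.0095,0]
  ],
  "gripper": [45,45,45,45,45,45,45,45,45,45]
}}

```text
clock: 9.27
eef_pos: [580.6, -37.2, 254.2]
eef_rot: [3.141, -0.0, 1.162]
wrist_force: [0.6, -0.9, -1.5]
finger_gap: 56.0
finger_force: 30.0
```

{"op": "carry_out", "data": {
  "slide": [
    [-0.01,0.05,0],
    [-0.02,0.12,0],
    [-0.03,0.22,0],
    [-0.05,0.34,0],
    [-0.07,0.46,0],
    [-0.1,0.58,0],
    [-0.13,0.7,0],
    [-0.16,0.8,0],
    [-0.19,0.88,0],
    [-0.22,0.93,0]
  ],
  "dr": [
    [0,0,-0.012],
    [0,0,-0.03],
    [0,0,-0.049],
    [0,0,-0.068],
    [0,0,-0.087],
    [0,0,-0.106],
    [0,0,-0.125],
    [0,0,-0.144],
    [0,0,-0.163],
    [0,0,-0.182]
  ],
  "gripper": [45,45,45,45,45,45,45,45,45,45]
}}

```text
clock: 10.1
eef_pos: [525.5, 195.9, 253.9]
eef_rot: [-3.141, -0.0, 0.013]
wrist_force: [-0.7, -0.3, -1.4]
finger_gap: 55.7
finger_force: 30.0
```

```bash
python3 - <<'E'
from cell import *
s=read_state(); print(s["joints"].round(3),s["eef_pos"].round(1),s["eef_rot"].round(3),s["finger_force"],s["finger_gap"])
E
```

```text
[0.291 0.367 1.549 0.    1.225 1.849] [525.5 195.9 253.9] [-3.141 -0.     0.013] 29.990243911743164 55.687194991285665
```

{"op": "carry_out", "data": {
  "slide": [
    [0.003,0.03,-0.02],
    [0.007,0.07,-0.05],
    [0.011,0.12,-0.08],
    [0.015,0.17,-0.11],
    [0.02,0.22,-0.14],
    [0.024,0.27,-0.17],
    [0.028,0.32,-0.2],
    [0.032,0.36,-0.23],
    [0.036,0.39,-0.25],
    [0.036,0.395,-0.25]
  ],
  "dr": [
    [0,0,-0.001],
    [0,0,-0.002],
    [0,0,-0.004],
    [0,0,-0.006],
    [0,0,-0.008],
    [0,0,-0.01],
    [0,0,-0.012],
    [0,0,-0.0122],
    [0,0,-0.0122],
    [0,0,-0.0122]
  ],
  "gripper": [45,45,45,45,45,45,45,45,45,45]
}}

```text
clock: 10.93
eef_pos: [534.9, 293.5, 189.5]
eef_rot: [3.141, 0.002, -0.056]
wrist_force: [0.6, 0.4, -2.3]
finger_gap: 55.5
finger_force: 30.0
```

{"op": "carry_out", "data": {
  "slide": [
    [0,0,0],
    [0,0,0]
  ],
  "dr": [
    [0,0,0],
    [0,0,0]
  ],
  "gripper": [45,45]
}}

```text
clock: 11.1
eef_pos: [535.1, 292.5, 191.5]
eef_rot: [-3.141, -0.0, -0.058]
wrist_force: [0.1, 0.2, -0.5]
finger_gap: 55.9
finger_force: 30.0
```

```bash
python3 - <<'E'
from h import *
s=read_state(); m=camera_model("wrist"); im=camera("wrist"); np.savez("w2.npz",**m)
cv2.imwrite("pics/w2.png",cv2.resize(im[0:300,80:480,::-1],(800,600),interpolation=cv2.INTER_CUBIC))
print(s["eef_pos"].round(1),s["eef_rot"].round(3))
p=[601,289,-.063]
print((2*(proj(m,place(p,[[6,-28,64],[6,28,64],[0,-65,64],[0,65,64],[12,-65,64],[12,65,64]]))-[80,0])).round().tolist())
E
```

```text
[535.1 292.5 191.5] [-3.141 -0.    -0.058]
[[490.0, 270.0], [313.0, 269.0], [604.0, 291.0], [199.0, 289.0], [607.0, 253.0], [197.0, 250.0]]
```

View pics/w2.png

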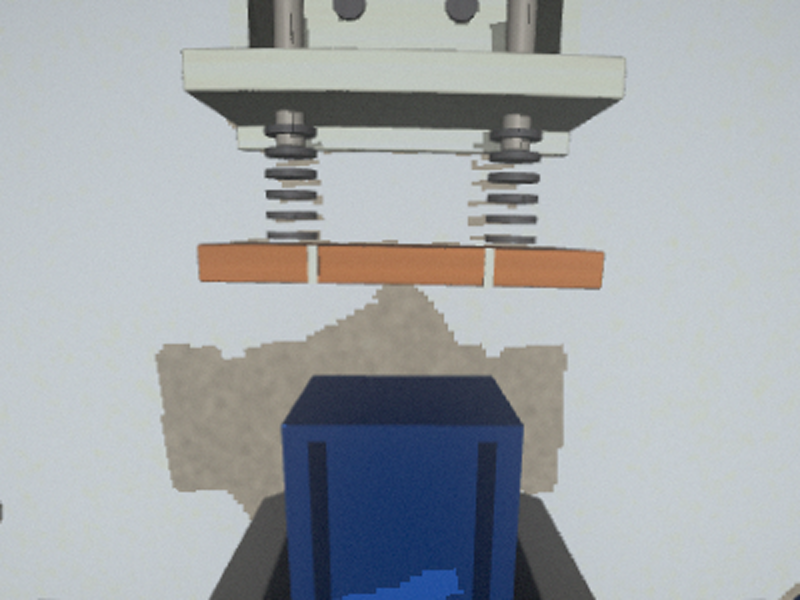

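Wrist view: board front top edge from (198,283) to (603,289), marks at (312,263) and (489,267). The bin's back bottom edge runs (313,376)–(492,376) and its top edge (283,424)–(522,424). I'll fit both.

```bash
python3 - <<'E'
from h import *
m=dict(np.load("w2.npz")); q=lambda a:(np.array(a,float)+.5)/2-.5+[80,0]
o=[[6,28,64],[6,-28,64],[0,65,64],[0,-65,64],[12,65,64],[12,-65,64]]
r=fit([(m,o,q([(312,263),(489,267),(198,283),(603,289),(198,244),(603,250)]))],[601,289,-.06]); print(r[0].round(3),round(r[1],2),r[2].round(1).tolist())
# bin: underside height h unknown
P=np.array([[50,28,0],[50,-28,0],[50,28,55],[50,-28,55]],float); Q=q([(313,376),(492,376),(283,424),(522,424)])
g=lambda p:(proj(m,place(p[:3],P+[0,0,p[3]]))-Q).ravel()
b=least_squares(g,[526,292,-.06,76]); print(b.x.round(3),b.fun.round(1))
bx=b.x; c,s=np.cos(r[0][2]),np.sin(r[0][2]); d=place(bx[:3],[[50,0,0]])[0,:2]-r[0][:2]
print("bin_back in board frame",c*d[0]+s*d[1],-s*d[0]+c*d[1],"dyaw",bx[2]-r[0][2])
print("slide 10mm along board x:",10*c,10*s, "along y",-10*s,10*c, read_state()["eef_pos"].round(1))
E
```

```text
[ 6.02524e+02  2.89423e+02 -7.30000e-02] 0.61 [[0.2, 0.6], [0.0, -0.1], [-0.1, -0.3], [-0.2, -0.2], [-1.2, 0.0], [1.5, 0.2]]
[ 5.25112e+02  2.93281e+02 -5.80000e-02  7.37120e+01] [ 0.4 -0.3 -0.4 -0.3 -0.1  0.2  0.2  0.2]
bin_back in board frame -27.49268451388315 -1.0428035426952829 dyaw 0.015153259175760075
slide 10mm along board x: 9.973350200204928 -0.7295791828666256 along y 0.7295791828666256 9.973350200204928 [535.2 292.5 191.8]
```

Very close: gap 27.5 mm, lateral −1 mm, yaw off by 0.015 rad. Lower onto the bench with those corrections.

{"op": "carry_out", "data": {
  "slide": [
    [0,0.001,-0.02],
    [0,0.002,-0.05],
    [0,0.003,-0.09],
    [0,0.004,-0.13],
    [0,0.004,-0.17],
    [0,0.004,-0.21],
    [0,0.004,-0.25],
    [0,0.004,-0.28],
    [0,0.004,-0.296],
    [0,0.004,-0.301]
  ],
  "dr": [
    [0,0,-0.001],
    [0,0,-0.002],
    [0,0,-0.0024],
    [0,0,-0.0024],
    [0,0,-0.0024],
    [0,0,-0.0024],
    [0,0,-0.0024],
    [0,0,-0.0024],
    [0,0,-0.0024],
    [0,0,-0.0024]
  ],
  "gripper": [45,45,45,45,45,45,45,45,45,45]
}}

```text
clock: 11.98
eef_pos: [534.8, 293.9, 115.4]
eef_rot: [-3.142, 0.001, -0.073]
wrist_force: [-2.2, -0.4, 2.7]
finger_gap: 56.0
finger_force: 30.0
```

{"op": "carry_out", "data": {
  "slide": [
    [0.008,-0.0006,0],
    [0.016,-0.0012,0],
    [0.024,-0.0018,0],
    [0.032,-0.0023,0],
    [0.04,-0.003,0],
    [0.048,-0.0035,0],
    [0.056,-0.004,0],
    [0.064,-0.0047,0],
    [0.072,-0.0053,0],
    [0.08,-0.006,0]
  ],
  "dr": [
    [0,0,0],
    [0,0,0],
    [0,0,0],
    [0,0,0],
    [0,0,0],
    [0,0,0],
    [0,0,0],
    [0,0,0],
    [0,0,0],
    [0,0,0]
  ],
  "gripper": [45,45,45,45,45,45,45,45,45,45]
}}

```text
clock: 12.82
eef_pos: [555.1, 292.4, 116.0]
eef_rot: [-3.141, 0.0, -0.073]
wrist_force: [-0.1, -1.1, -1.9]
finger_gap: 55.9
finger_force: 30.0
```

{"op": "carry_out", "data": {
  "slide": [
    [0.004,-0.0003,0],
    [0.008,-0.0006,0],
    [0.012,-0.0009,0],
    [0.016,-0.0012,0],
    [0.02,-0.0015,0],
    [0.024,-0.0018,0],
    [0.028,-0.002,0],
    [0.032,-0.0023,0],
    [0.036,-0.0026,0],
    [0.036,-0.0026,0]
  ],
  "dr": [
    [0,0,0],
    [0,0,0],
    [0,0,0],
    [0,0,0],
    [0,0,0],
    [0,0,0],
    [0,0,0],
    [0,0,0],
    [0,0,0],
    [0,0,0]
  ],
  "gripper": [45,45,45,45,45,45,45,45,45,45]
}}

```text
clock: 13.65
eef_pos: [563.9, 291.8, 116.0]
eef_rot: [-3.141, 0.0, -0.073]
wrist_force: [-0.9, 0.2, -0.9]
finger_gap: 55.7
finger_force: 30.0
```

{"op": "carry_out", "data": {
  "slide": [
    [0.004,-0.0003,0],
    [0.008,-0.0006,0],
    [0.012,-0.0009,0],
    [0.016,-0.0012,0],
    [0.016,-0.0012,0],
    [0.016,-0.0012,0]
  ],
  "dr": [
    [0,0,0],
    [0,0,0],
    [0,0,0],
    [0,0,0],
    [0,0,0],
    [0,0,0]
  ],
  "gripper": [45,45,45,45,45,45]
}}

```text
clock: 14.15
eef_pos: [567.7, 291.5, 116.0]
eef_rot: [-3.141, 0.001, -0.073]
wrist_force: [-5.6, -0.1, 1.4]
finger_gap: 56.1
finger_force: 30.0
```

{"op": "carry_out", "data": {
  "slide": [
    [0.004,-0.0003,0],
    [0.008,-0.0006,0],
    [0.012,-0.0009,0],
    [0.012,-0.0009,0],
    [0.012,-0.0009,0]
  ],
  "dr": [
    [0,0,0],
    [0,0,0],
    [0,0,0],
    [0,0,0],
    [0,0,0]
  ],
  "gripper": [45,45,45,45,45]
}}

```text
clock: 14.57
eef_pos: [570.5, 291.3, 116.0]
eef_rot: [3.142, 0.001, -0.073]
wrist_force: [-8.5, 0.4, 2.1]
finger_gap: 55.5
finger_force: 30.0
```

```bash
python3 - <<'E'
from h import *
F=[]
for i in range(12):
    im=camera("wrist"); s=read_state(); F.append([*s["wrist_force"],*s["eef_pos"]])
m=camera_model("wrist"); np.savez("w3.npz",**m)
print(np.mean(F,0).round(2),np.std(F,0).round(2))
cv2.imwrite("pics/w3.png",cv2.resize(im[0:300,80:480,::-1],(800,600),interpolation=cv2.INTER_CUBIC))
E
```

```text
[-8.0900e+00  9.0000e-02  2.6200e+00  5.7044e+02  2.9133e+02  1.1596e+02] [0.51 0.39 0.26 0.01 0.01 0.01]
```

View pics/w3.png

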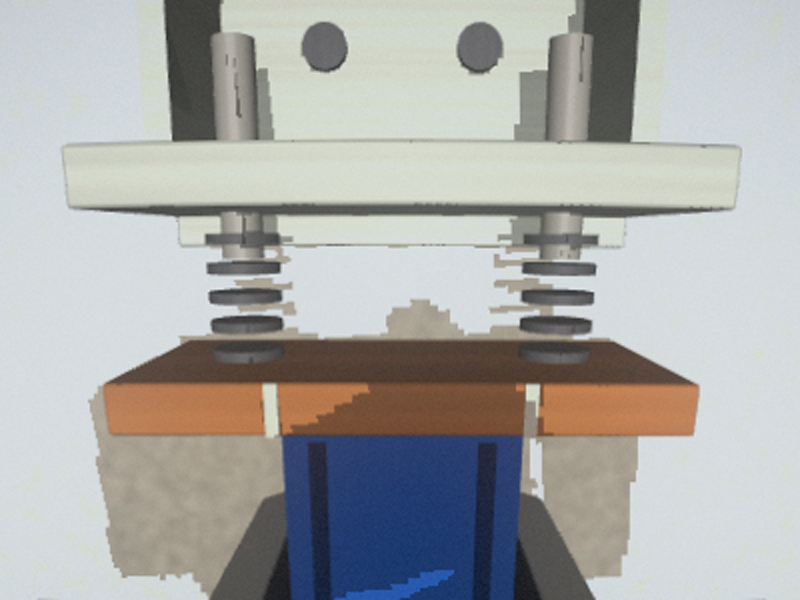

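The bin is flush on the board and centred: the marks (271 and 532) average to column 401, and the bin's centre is at column 402. Force is about 8 N. Push 1.8 mm more and recheck.

{"op": "carry_out", "data": {
  "slide": [
    [0.004,-0.0003,0],
    [0.007,-0.0005,0],
    [0.007,-0.0005,0],
    [0.007,-0.0005,0],
    [0.007,-0.0005,0],
    [0.007,-0.0005,0]
  ],
  "dr": [
    [0,0,0],
    [0,0,0],
    [0,0,0],
    [0,0,0],
    [0,0,0],
    [0,0,0]
  ],
  "gripper": [45,45,45,45,45,45]
}}

```text
clock: 15.67
eef_pos: [572.0, 291.2, 115.9]
eef_rot: [3.141, 0.002, -0.073]
wrist_force: [-9.6, -0.1, 3.6]
finger_gap: 55.8
finger_force: 30.0
```

```bash
python3 - <<'E'
from h import *
F=[]
for i in range(15):
    im=camera("side"); s=read_state(); F.append([*s["wrist_force"],*s["eef_pos"],s["finger_force"]])
print(np.mean(F,0).round(2),np.std(F,0).round(2),s["clock"],s["eef_rot"])
sc=camera("scene"); c=lambda im,x,y,w,h,f: cv2.resize(im[y:y+h,x:x+w,::-1],(w*f,h*f),interpolation=cv2.INTER_CUBIC)
cv2.imwrite("pics/s4.png",np.hstack([c(im,140,220,130,140,3),c(sc,130,180,130,140,3)]))
E
```

```text
[ -9.62  -0.67   3.31 572.06 291.23 115.96  30.  ] [0.56 0.36 0.33 0.01 0.01 0.01 0.  ] 16.4167 [ 3.14145306e+00  1.78957094e-03 -7.31878040e-02]
```

View pics/s4.png

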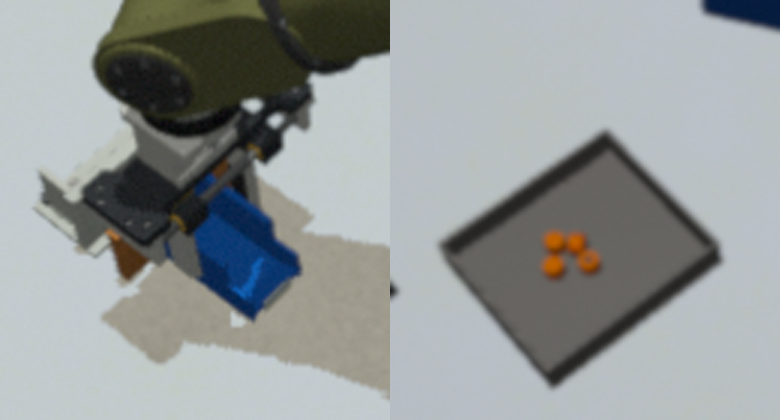

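The bin stands empty and upright against the board at about 9.6 N. All four feet are lying in the tray, around (553–590, 240–265) in the right half. I'll hand in.

```bash
python3 -c "
from cell import *
print(sign_off())"
```

```text
the job is handed in; nothing more can be done
None
```

I handed the job in with all four feet in the tray and the empty bin upright, centred and square on the board, held there at about 9.6 N by the wrist force reading; the sign-off returned no verdict.

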